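# Fit the spring and reamer to a slanted citrus press

## Task

Put the slant-headed citrus press back together: thread the coil spring, foot with the bent-in wire end first, over the leaning fluted spindle until it sits fully home on the steel seat, twisting it a little rather than forcing it whenever it catches on the ridges. Then slip the hollow orange reamer cone over the spindle end so that it rests squarely on top of the spring, and let go. Leave the blue and white mug, the spice jar and the food tin beside the press standing where they are.

Things in the scene. Friction and masses are not known exactly. Their poses are not given: they have to be found in the camera images.
- spindle: Grey fluted spindle on the slanted head of the white citrus press (fixed). Origin: on its axis at the top of the steel seat (disc 40 mm across), about 110 mm above the worktop. z runs along the spindle to its free end 68 mm away, leaning 30 degrees from vertical, roughly towards the robot. Core 12 mm thick; four ridges 4 mm thick, 22 mm across, along its own +x, -x, +y, -y; flutes between them at 45 degrees.
- spindle_tip (a point): Centre of the spindle's free end, 68 mm from the seat, axes as the spindle's. The ridges taper inwards from 14 mm to 3 mm below this point. Round the seat at the other end is a shallow white bowl, 92 mm across, its rim 2 mm above the seat, with a small spout on the robot's side.
- spring_center (a point): Centre of the loose steel coil spring: 33 mm outside, 25 mm inside diameter, 48 mm long, about 0.055 kg, stiff (does not give under hand force). It stands upright on its foot, 24 mm below this point. z is its axis, away from the foot; the tang at the foot is on its +x side. Home on the seat, this point lies 24 mm up the spindle's axis.
- spring: The same spring; origin at the centre of its foot. At the foot the wire end is bent straight inwards as a tang along the spring's +x: 3 mm thick, its centre line 2 mm above the foot, ending 8 mm from the axis. It passes down any of the spindle's four flutes but catches on the top of a ridge.
- reamer_center (a point): Centre, half-way up, of the loose orange reamer cone: 62 mm high, about 0.06 kg, standing on its open foot 31 mm below this point; z is its axis, upwards. Body 40 mm in diameter from 4 to 38 mm above the foot, ribbed dome above, flange 54 mm across and 4 mm thick at the foot. Resting on the spring on the spindle, this point is 79 mm from the seat.
- reamer: The same reamer cone; origin at the centre of its open foot. Round bore from below, 26 mm in diameter, 28 mm deep. Its flange is weighted, so it sits steadily on the slanting spring once its foot is flat on it.
- mug: Bystander: blue and white mug, 78 x 112 x 92 mm, origin at the centre of its underside; leave it.
- spice: Bystander: spice jar with a black cap, 41 mm across, 105 mm tall, origin at the centre of its underside; leave it.
- tin: Bystander: food tin, 75 mm across, 110 mm tall, origin at the centre of its underside; leave it.
Things that resemble listed ones, but are neither listed nor needed, are in the scene too. Leave any purple look-alike of the reamer alone. There is more than one size of the spring; the job needs the smaller.

How it is judged:
By the outcome, as a careful person would: the job done as asked, in the order asked, and still so for the second after the job is handed in, with the robot touching nothing.
It also fails if it takes over 62 s, if anything falls off the work surface, if the arm or the gripper's body presses on something with over 40 N, if the wrist force passes 120 N, or if a joint passes its speed limit or range.

## Robot

A 6-joint arm with a two-finger parallel gripper is mounted at the origin on a cart in front of the work surface, level with it; the furniture and walls round the work are solid. World frame = base frame: x ahead of the robot, y to its left, z up, the work surface at z = 0. Lengths are in mm, angles in rad, forces in N, time in s.
With the tool pointing down it reaches from about 275 to 825 mm from the base axis. Payload 4.9 kg.
Tool frame: the origin (TCP) lies at the very end of the fingers, on their centre line; the grasp point (between the pads) lies 19 mm behind it (grip_depth is the z of the grasp point in the tool frame, in mm); z points along the fingers, y is the line along which they close (so a half turn about z gives the same grasp; the last joint's range is limited). The gripper opens to 85 mm and grips with 20 to 120 N. Pads are 22 mm wide; open, the fingers measure 114 mm over their backs; the gripper's body (76 mm by 85 mm) begins 54 mm behind the grasp point. The pads swing forward as they close: fully open they stand 13 mm farther back than shut.
Start: joints at [1.113, 0.326, -0.193, 1.052, 0, 1.437], TCP at [174.989, 521.438, 231.281] pointing down, gripper open.
Joint ranges: [-2.65, 2.65], [-0.97, 1.79], [-1.3, 1.35], [-1.93, 2.1], [-1.47, 1.37], [-3.14, 3.14]. Speed limits (rad/s): [2.57, 2.57, 3.14, 3.14, 3.14, 3.14].

## Interface

Orientations are given as a unit quaternion [w, x, y, z].
In Python, from plant import * gives the robot as it stands. The module is installed in compiled form; this text tells all that it offers.
- The arm moves only by the tool apply_moves, never from a script. Its argument "series" is a list that holds one entry, the list of rows, each a list of 4 numbers: the shift along the tool's x, y, z in cm, then the turn about the tool's z in degrees. A call has 1 to 12 rows; each row shifts and turns the commanded pose from where the row before left it, along the tool's axes as they then stand; what a row does not reach is not made up. A row lasts 1/8 s, in which the tool goes at most 62.5 mm and 10.7 degrees, less where a joint would pass 70% of its speed; a pose out of reach is approached as far as the arm can. A call with a gripper value outside its range is refused whole. "claw" is the closure in counts, from 0 (fully open) to 255 (shut), set as the call begins (left out, the last holds). The fingers move at their own pace and stop on an object; "squeeze" is the grip in N (left out, the last holds). Time passes only in rows, so rows that do not move let the fingers close. It gives the time, the measured TCP pose, the force, the opening and the grip force at its end, in the units of the state.
- state(): the state, without advancing time (a new reading comes with each control period).
- read_camera(name): name is "side" or "top" or "wrist"; returns a dict with "pixels" (384x512x3 uint8, red, green, blue), "fx", "fy", "cx", "cy" (pixels), "extrinsics" (4x4, takes a point from world to camera coordinates); the wrist camera has in their place "tool_from_camera" (4x4, takes a point from camera to tool coordinates, whose origin is the TCP and whose axes are the flange's). Camera axes: x right, y up, looking along -z (the intrinsics and any distortion apply to the point x, -y, -z); pixel columns grow to the right and rows downward; lengths in mm; the calibration is good to about 2 mm. The wrist camera is an equidistant fisheye: a pixel r from the principal point sees the ray r / f radians off the axis. A picture is of the moment at which its call begins: read the wrist's pose just before it. There is no depth.
- job_done(): hands the job in; it is judged then, once.
The state is a dict: "time": time; "joint_positions": joint angles; "joint_vel": joint speeds; "tau": joint torques, N m; "ee_pos": TCP position; "tcp_rot": TCP orientation; "contact_force": force on the tool from outside, world axes, zero at the start; "ft_torque": the same for the moment, N m; "finger_gap": opening from 0.0 (shut) to 1.0 (fully open); "grasp_force": force on a finger pad.
Only numpy, scipy, OpenCV 4.12 (cv2) and the standard library are available. Lean on these libraries where they do the work, as an engineer would, in place of code of your own. Each camera call takes 0.05 s, during which the arm holds its last target. There are 200 camera calls.

## Working session

There is one attempt and no reset: what is moved stays moved. The work goes in short steps, Python scripts to look and compute and a tool call to move; the robot and the scene stay as the last step left them, time stands still between calls to the robot, and variables do not carry over. Pictures are saved under pics/ and viewed, at most 10 in all, crops included, and the job is handed in when it is done.

Besides the shell and the picture viewer there is one more tool, called after "Call:" as name([rows], argument=value, ...), one row to a line, values as JSON. apply_moves: Moves the arm, as the interface text tells. Its arguments: {"type":"object","properties":{"series":{"type":"array"},"claw":{"type":"number"},"squeeze":{"type":"number"}},"required":["series"]}

```bash
mkdir -p pics; ls; cat > h.py <<'E'
from plant import *
import numpy as np, cv2
from scipy.spatial.transform import Rotation as R
def pose():
    s=state(); q=s["tcp_rot"]; return np.array(s["ee_pos"]),R.from_quat([q[1],q[2],q[3],q[0]]).as_matrix()
def ray(c,u,v,P=None):
    """world origin, direction of pixel"""
    x=(u-c["cx"])/c["fx"]; y=(v-c["cy"])/c["fy"]
    if "extrinsics" in c:
        E=np.array(c["extrinsics"]); d=E[:3,:3].T@np.array([x,-y,-1.]); o=-E[:3,:3].T@E[:3,3]
    else:
        r=np.hypot(x,y); k=np.sin(r)/r if r>1e-9 else 1
        d=np.array([x*k,-y*k,-np.cos(r)]); T=np.array(c["tool_from_camera"]); p,Rt=P
        o=p+Rt@T[:3,3]; d=Rt@T[:3,:3]@d
    return o,d/np.linalg.norm(d)
def onz(od,z): o,d=od; return o+d*(z-o[2])/d[2]
def meet(*ods):
    A=sum(np.eye(3)-np.outer(d,d) for o,d in ods); b=sum((np.eye(3)-np.outer(d,d))@o for o,d in ods)
    p=np.linalg.solve(A,b); return p,[np.linalg.norm(np.cross(p-o,d)) for o,d in ods]
def proj(c,p,P=None):
    p=np.asarray(p,float)
    if "extrinsics" in c:
        E=np.array(c["extrinsics"]); q=E[:3,:3]@p+E[:3,3]; x,y,z=q[0],-q[1],-q[2]; return c["cx"]+c["fx"]*x/z,c["cy"]+c["fy"]*y/z
    T=np.array(c["tool_from_camera"]); t,Rt=P; q=T[:3,:3].T@(Rt.T@(p-t)-T[:3,3]); x,y,z=q[0],-q[1],-q[2]
    h=np.hypot(x,y); a=np.arctan2(h,z); return c["cx"]+c["fx"]*x/h*a,c["cy"]+c["fy"]*y/h*a
def save(c,n): cv2.imwrite(f"pics/{n}.png",np.ascontiguousarray(c["pixels"][:,:,::-1]))
E
python3 - <<'E'
from h import *
print(state())
ims=[]
for n in("side","top"):
    c=read_camera(n); print({k:v for k,v in c.items() if k!="pixels"}); np.save(f"{n}.npy",c,allow_pickle=True); save(c,n+"0")
P=pose(); c=read_camera("wrist"); print({k:v for k,v in c.items() if k!="pixels"},P); np.save("wrist.npy",(c,P[0],P[1]) and np.array([c,P],dtype=object),allow_pickle=True); save(c,"wrist0")
E
```

```text
pics
{'time': 0.0, 'joint_positions': array([ 1.11281916e+00,  3.26946557e-01, -1.93606489e-01,  1.05197573e+00,
       -4.49757895e-05,  1.43659287e+00]), 'joint_vel': array([ 2.19309830e-03, -8.34584437e-05,  2.38031225e-03,  1.12348671e-03,
        1.09801499e-03,  1.68875689e-03]), 'tau': array([ 8.89755011e-04, -4.43398368e+01,  2.62443084e+01,  1.53877161e-02,
       -1.40155721e-04,  1.44088240e-06]), 'ee_pos': array([174.72310795, 520.89112317, 230.49178594]), 'tcp_rot': array([-2.31239767e-04,  1.61180597e-01,  9.86924548e-01, -8.35090616e-04]), 'contact_force': array([-0.80181543,  0.2619954 , -0.65994898]), 'ft_torque': array([-0.0056931 ,  0.0076843 , -0.03503616]), 'grasp_force': 0.0, 'finger_gap': 1.0006640155625974}
{'fx': 396.59484241184407, 'fy': 396.59484241184407, 'cx': 252.40602345197345, 'cy': 190.33685822350756, 'extrinsics': array([[ 6.50254808e-01, -7.59686321e-01, -6.73639126e-03,
        -3.38709388e+02],
       [ 4.29201229e-01,  3.60030268e-01,  8.28350476e-01,
        -3.19529317e+02],
       [-6.26861221e-01, -5.41530147e-01,  5.60169715e-01,
        -7.
[... 557 characters left out ...]
)}
{'fx': 297.3186396354542, 'fy': 297.3186396354542, 'cx': 252.4611531714403, 'cy': 192.78074955122867, 'tool_from_camera': array([[ 7.65738768e-04,  9.51600725e-01,  3.07336092e-01,
         8.04296880e+01],
       [ 9.99998706e-01, -2.93785480e-04, -1.58188808e-03,
        -4.12618330e-01],
       [-1.41503497e-03,  3.07336906e-01, -9.51599718e-01,
        -1.42134395e+02],
       [ 0.00000000e+00,  0.00000000e+00,  0.00000000e+00,
         1.00000000e+00]])} (array([174.73851399, 520.98275236, 230.57308589]), array([[-9.48042887e-01,  3.18141785e-01, -6.99487923e-04],
       [ 3.18142473e-01,  9.48041919e-01, -1.37318365e-03],
       [ 2.26276775e-04, -1.52437381e-03, -9.99998813e-01]]))
```

View pics/side0.png

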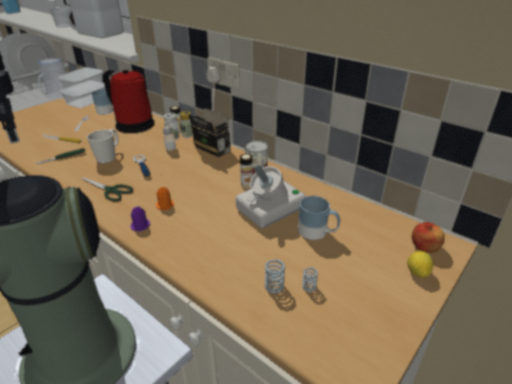

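View pics/top0.png

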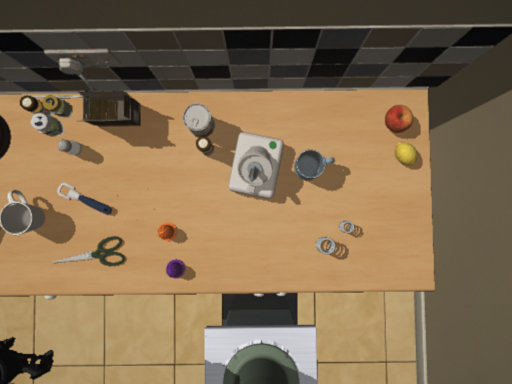

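Side view: small spring at about (310,279), large one at (275,277), orange reamer (164,200), spindle near (268,183). Top view: small spring (346,227), reamer (167,232), press (257,165).

```bash
python3 - <<'E'
from h import *
S=np.load("side.npy",allow_pickle=True).item();T=np.load("top.npy",allow_pickle=True).item()
def om(c):
    h=cv2.cvtColor(c["pixels"],cv2.COLOR_RGB2HSV); m=cv2.inRange(h,(3,200,120),(12,255,255))
    n,l,st,ce=cv2.connectedComponentsWithStats(m); return [(st[i].tolist(),ce[i].round(1).tolist()) for i in range(1,n) if st[i][4]>60]
print(om(S),om(T))
for n,a,b in[("spring",(310,279),(346,227)),("reamer",(164,200),(167,232)),("tip",(268,174),(254,176)),("big",(275,277),(326,245))]:
    print(n,meet(ray(S,*a),ray(T,*b)))
a=cv2.resize(S["pixels"][150:230,220:320],None,fx=4,fy=4,interpolation=2);b=cv2.resize(T["pixels"][125:205,207:307],None,fx=4,fy=4,interpolation=2)
cv2.imwrite("pics/press1.png",np.hstack([a,b])[:,:,::-1])
E
```

```text
[([157, 188, 12, 21, 116], [162.3, 198.3])] []
spring (array([ 433.34193332, -247.6940184 ,   24.63069861]), [np.float64(0.32466611717702537), np.float64(0.3246661171770961)])
reamer (array([423.75238294, 260.62445428,  18.20333667]), [np.float64(1.2198399825978379), np.float64(1.2198399825979616)])
tip (array([576.19920805,   3.03881554, 138.37638699]), [np.float64(9.209348493491145), np.float64(9.20934849349112)])
big (array([ 382.84031393, -187.81539166,   31.16896218]), [np.float64(1.3219846652167386), np.float64(1.3219846652168294)])
```

View pics/press1.png

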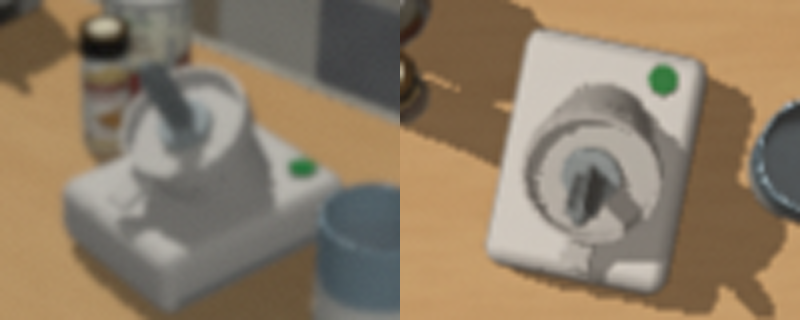

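Call:
apply_moves([
  [[-4.5,-3.1,-0.8,0],[-4.5,-3.1,-0.8,0],[-4.5,-3.1,-0.8,0],[-4.5,-3.1,-0.8,0],[-4.5,-3.1,-0.8,0],[-4.5,-3.1,-0.8,0],[-4.5,-3.1,-0.2,0],[-4.5,-3.1,-0.2,0],[-4.5,-3.1,-0.2,0],[-4.5,-3.1,-0.2,0],[-4.5,-3.1,-0.2,0],[-4.0,-2.8,0,0]],
])

```text
time: 1.65
ee_pos: [565.7, -0.4, 289.1]
tcp_rot: [-0.0, 0.162, 0.987, 0.0]
contact_force: [-0.5, 0.1, -0.5]
finger_gap: 1.001
grasp_force: 0.0
```

Call:
apply_moves([
  [[0,0,0,0],[0,0,0,0]],
])

```text
time: 1.9
ee_pos: [564.2, 1.6, 288.7]
tcp_rot: [-0.001, 0.161, 0.987, 0.0]
contact_force: [-0.1, 0.2, 0.6]
finger_gap: 1.002
grasp_force: 0.0
```

```bash
python3 - <<'E'
from h import *
S=np.load("side.npy",allow_pickle=True).item();T=np.load("top.npy",allow_pickle=True).item()
t,e=meet(ray(S,258.75,168),ray(T,253.2,177.5)); s,e2=meet(ray(S,265.7,181),ray(T,254.5,167.5)); print(t,e,s,e2,np.linalg.norm(t-s))
P=pose(); c=read_camera("wrist"); np.save("w1.npy",np.array([c,P],dtype=object),allow_pickle=True); print(P,state()["time"])
print(proj(c,t,P),proj(c,s,P))
u,v=map(int,proj(c,s,P)); 
cv2.imwrite("pics/w1.png",cv2.resize(c["pixels"],(800,600),interpolation=2)[:,:,::-1])
E
```

```text
[564.02989879  12.47896007 159.64988991] [np.float64(0.6708424110302), np.float64(0.6708424110302508)] [594.50288315  10.47306837 104.63579183] [np.float64(2.3107015727996654), np.float64(2.3107015727996507)] 62.92199429361492
(array([564.15299167,   1.5576529 , 288.7309792 ]), array([[-9.47912360e-01,  3.18527451e-01, -1.55607503e-03],
       [ 3.18526955e-01,  9.47913636e-01,  5.63235868e-04],
       [ 1.65443083e-03,  3.82463996e-05, -9.99998631e-01]])) 1.95
(np.float64(263.29783842794103), np.float64(182.20268671679443)) (np.float64(268.024550274607), np.float64(193.86916060848466))
```

View pics/w1.png

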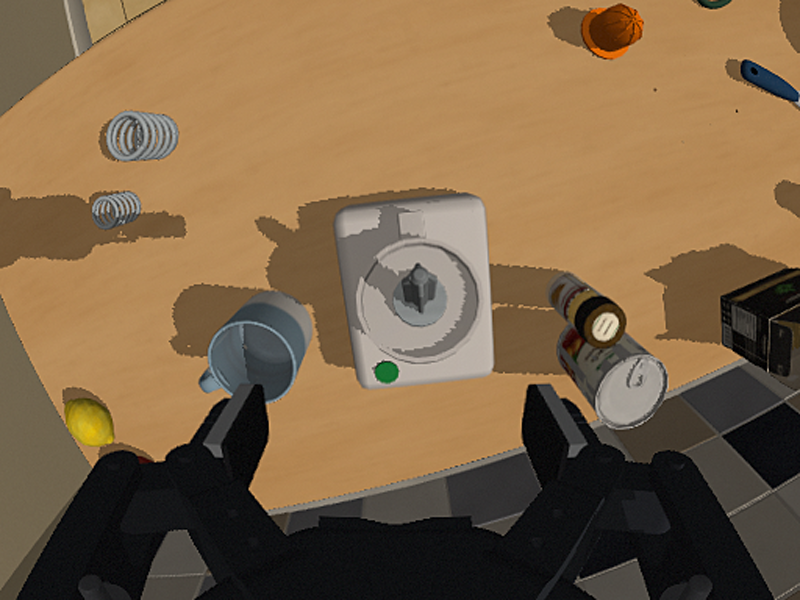

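Wrist view (1.5625× scale): spindle tip near (419,270), seat disc near (420,303), mug (260,345), jar (605,325), tin (630,385), reamer (612,30), small spring (116,209). I'll zoom in on the spindle.

```bash
python3 - <<'E'
from h import *
c,P=np.load("w1.npy",allow_pickle=True)
a=c["pixels"][150:226,220:312]
cv2.imwrite("pics/w1z.png",cv2.resize(a,None,fx=7,fy=7,interpolation=2)[:,:,::-1])
E
```

```text
(no output)
```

View pics/w1z.png

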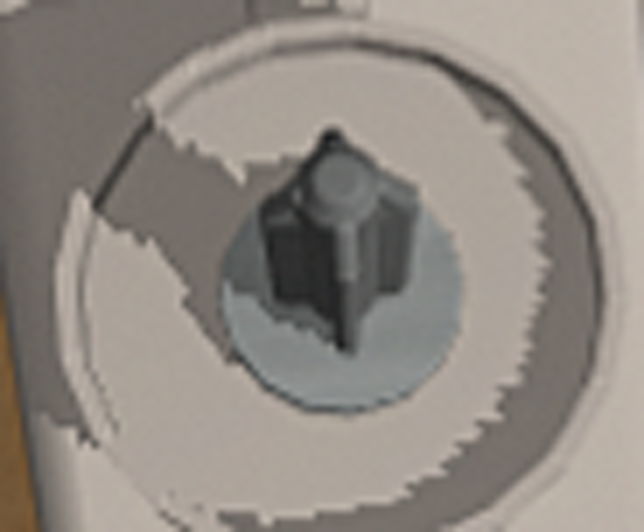

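Zoom: tip disc centre at crop (338,186), so pixel (268.3,176.6). Seat disc centre at crop (342,300), so pixel (268.9,192.9). Ridge shoulders sit at crop (333,132), (408,200) and (272,213), with the lower ridge along (346,330). The ridges are close to up/down/left/right in the image.

```bash
python3 - <<'E'
from h import *
S=np.load("side.npy",allow_pickle=True).item();T=np.load("top.npy",allow_pickle=True).item()
c,P=np.load("w1.npy",allow_pickle=True)
q=lambda x,y:(220+(x+.5)/7-.5,150+(y+.5)/7-.5)
t,e=meet(ray(S,258.75,168),ray(T,253.2,177.5),ray(c,*q(338,186),P)); s,e2=meet(ray(S,265.7,181),ray(T,254.5,167.5),ray(c,*q(342,300),P))
print(t,e,s,e2); a=t-s; print(np.linalg.norm(a)); a/=np.linalg.norm(a); print(a,"tilt",np.degrees(np.arccos(a[2])),"azim",np.degrees(np.arctan2(a[1],a[0])))
# bowl rim centre check on wrist: rim left 58.. right 605 ; ridges
m=t-14*a
ex=np.array([-1,0,0])-a*(-a[0]); ex/=np.linalg.norm(ex); ey=np.cross(a,ex)
for p in[(333,132),(408,200),(272,213)]:
    o,d=ray(c,*q(*p),P); x=o+d*((m-o)@a)/(d@a)-m; print(p,np.linalg.norm(x),np.degrees(np.arctan2(x@ey,x@ex)))
# spring tang: small spring in wrist
print(proj(c,(433,-248,24),P))
E
```

```text
[563.16167113  14.68969727 158.14382697] [np.float64(1.8086340135761056), np.float64(3.0612741185127326), np.float64(4.6637189235475605)] [594.08643147  10.79815515 104.3333035 ] [np.float64(1.7936888827700783), np.float64(2.8519600044426276), np.float64(1.1377474572069017)]
62.185668274340564
[-0.49729723  0.0625794   0.86532034] tilt 30.080696216210814 azim 172.8276547530525
(333, 132) 15.868477838238238 -23.161873528606048
(408, 200) 13.155807633035817 -83.89066529195745
(272, 213) 8.486831785989839 44.115704589164075
(np.float64(73.05028364143928), np.float64(134.25982649985622))
```

```bash
python3 - <<'E'
from h import *
S=np.load("side.npy",allow_pickle=True).item();T=np.load("top.npy",allow_pickle=True).item()
c,P=np.load("w1.npy",allow_pickle=True)
q=lambda x,y:(220+(x+.5)/7-.5,150+(y+.5)/7-.5)
# 2-view: wrist + side, wrist+top
for nm,w,sd,tp in[("tip",(338,186),(258.75,168),(253.2,177.5)),("seat",(342,300),(265.7,181),(254.5,167.5))]:
    r=ray(c,*q(*w),P); print(nm,meet(r,ray(S,*sd)),meet(r,ray(T,*tp)))
t=onz(ray(c,*q(338,186),P),168.9); s=onz(ray(c,*q(342,300),P),110); a=t-s; print(t,s,np.linalg.norm(a)); a/=np.linalg.norm(a)
print(np.degrees(np.arccos(a[2])),np.degrees(np.arctan2(a[1],a[0])))
for p in(t,s): print(proj(S,p),proj(T,p))
m=t-12*a
ex=np.array([-1,0,0])-a*(-a[0]); ex/=np.linalg.norm(ex); ey=np.cross(a,ex)
for p in[(333,132),(408,200),(272,213)]:
    o,d=ray(c,*q(*p),P); x=o+d*((m-o)@a)/(d@a)-m; print(p,np.linalg.norm(x),np.degrees(np.arctan2(x@ey,x@ex)))
b=T["pixels"][125:205,207:307]; b=cv2.resize(b,None,fx=4,fy=4)
E
```

```text
tip (array([562.65133157,  16.20752346, 157.90894672]), [np.float64(3.175304401353131), np.float64(3.1753044013533427)]) (array([568.08769998,  14.82698781, 125.81786353]), [np.float64(2.6007548830749943), np.float64(2.6007548830749854)])
seat (array([592.66554876,  11.63215634, 104.96565836]), [np.float64(0.26472858573578223), np.float64(0.26472858573565045)]) (array([598.18418242,   9.74657286,  87.72936831]), [np.float64(0.9380800039456096), np.float64(0.9380800039456563)])
[557.29567173  18.67845718 168.9       ] [591.26008101  11.69536602 110.        ] 68.348772192052
30.485619488801134 168.3818727177056
(np.float64(255.57096035618207), np.float64(165.20018487187266)) (np.float64(250.5158581542074), np.float64(180.06212960982944))
(np.float64(265.4757011292961), np.float64(179.6417219613978)) (np.float64(253.38757946419307), np.float64(169.08133640860194))
(333, 132) 11.098232487182027 -16.041852662375483
(408, 200) 9.504975340096998 -101.81588423565113
(272, 213) 9.093773594318414 72.48794730978629
```

Taking the wrist rays at heights 110 and 168.9 gives a length of 68.3, a tilt of 30.5° and an azimuth of 168°. That fits the given sizes, and one ridge lies in the lean plane. Next I'll move over the spring.

Call:
apply_moves([
  [[0.6,-4.0,1.6,0],[0.6,-4.0,1.6,0],[0.6,-4.0,2.0,0],[0.6,-4.0,2.2,0],[0.6,-4.0,2.2,0],[0.6,-4.0,2.2,0],[0.9,-3.9,2.2,0],[0,0,0,0],[0,0,0,0]],
])

```text
time: 3.08
ee_pos: [433.7, -247.7, 149.8]
tcp_rot: [0.0, 0.161, 0.987, 0.0]
contact_force: [-0.5, -0.5, -0.3]
finger_gap: 1.005
grasp_force: 0.0
```

```bash
python3 - <<'E'
from h import *
P=pose(); c=read_camera("wrist"); np.save("w2.npy",np.array([c,P],dtype=object),allow_pickle=True); print(P[0],state()["time"])
u,v=map(int,proj(c,(433,-248,24),P)); print(u,v)
x0,y0=u-55,v-42
print(x0,y0); cv2.imwrite("pics/w2.png",cv2.resize(c["pixels"][y0:y0+84,x0:x0+110],None,fx=7,fy=7,interpolation=2)[:,:,::-1])
E
```

```text
[ 433.73808492 -247.73590783  149.84409775] 3.125
251 185
196 143
```

View pics/w2.png

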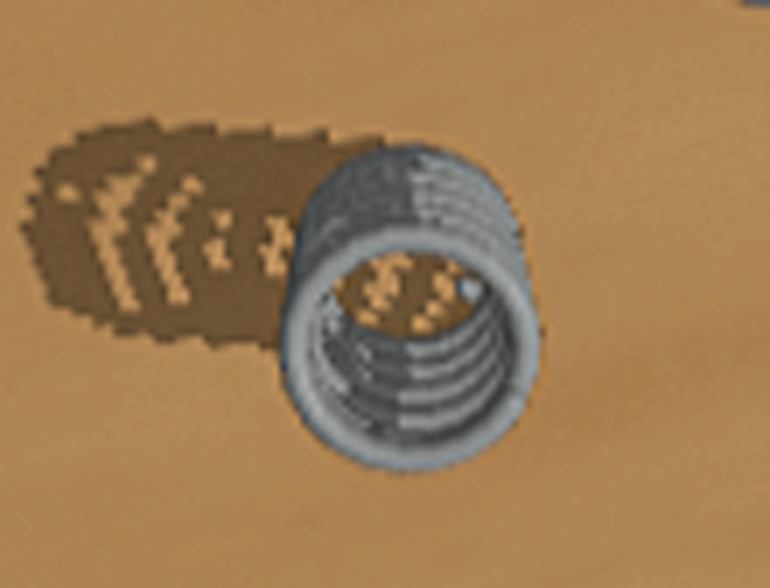

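Spring: top ring centre at crop (412,349), spanning x 283–540; foot arc top at y≈147; tang tip at (470,289).

```bash
python3 - <<'E'
from h import *
c,P=np.load("w2.npy",allow_pickle=True)
q=lambda x,y:(196+(x+.5)/7-.5,143+(y+.5)/7-.5)
f=lambda p,z:onz(ray(c,*q(*p),P),z)
C=f((412,349),47); print("top",C,np.linalg.norm(f((283,349),47)-f((540,349),47)),np.linalg.norm(f((412,228),47)-f((412,470),47)))
S=np.load("side.npy",allow_pickle=True).item();T=np.load("top.npy",allow_pickle=True).item()
print("2view", meet(ray(c,*q(412,298),P),ray(S,310,279)), meet(ray(c,*q(412,349),P),ray(S,311,271)))
B=f((412,147),2); print("foot far edge",B,np.linalg.norm((B-C)[:2]))
t=f((470,289),2); d=t-C; print("tang",t,np.hypot(*d[:2]),"azim",np.degrees(np.arctan2(d[1],d[0])),"toolx az",np.degrees(np.arctan2(P[1][1,0],P[1][0,0])))
print("tool coords of C-TCP",P[1].T@(C-P[0]), state()["joint_positions"])
E
```

```text
top [ 432.79428391 -245.58339995   47.        ] 31.82031235417645 31.48565163057361
2view (array([ 434.27765037, -246.36393609,   22.62645328]), [np.float64(1.0949221114221048), np.float64(1.0949221114221817)]) (array([ 433.55656113, -246.57348379,   48.68893897]), [np.float64(1.6539515933047824), np.float64(1.6539515933047473)])
foot far edge [ 417.99573506 -240.28973514    2.        ] 15.716867860607126
tang [ 440.65860587 -238.93408179    2.        ] 10.298591740995242 azim 40.21466380076635 toolx az 161.51436122057186
tool coords of C-TCP [  1.63052641   1.69849219 102.84400323] [-6.66559652e-01  3.07388600e-01 -4.44590814e-01  8.17691719e-01
  4.59469143e-04 -3.44688389e-01]
```

Tang azimuth is about 40°. Turning the tool by −13.5° puts the tang at −135° from tool x, which is a flute line once tool x points along the lean. I'll do that and grasp near the top of the spring.

Call:
apply_moves([
  [[0.16,0.17,0,0],[0,0,2.8,-7],[0,0,3,-6.5],[0,0,4,0],[0,0,3,0],[0,0,1,0],[0,0,0,0]],
])

```text
time: 4.0
ee_pos: [432.7, -246.2, 11.4]
tcp_rot: [-0.0, 0.044, 0.999, 0.0]
contact_force: [-0.3, -0.8, -0.2]
finger_gap: 0.998
grasp_force: 0.0
```

Call:
apply_moves([
  [[0,0,0,0],[0,0,0,0],[0,0,0,0],[0,0,0,0],[0,0,0,0],[0,0,0,0]],
], claw=255, squeeze=25)

```text
time: 4.75
ee_pos: [432.9, -247.1, 12.1]
tcp_rot: [0.001, 0.044, 0.999, -0.0]
contact_force: [-0.7, 0.6, 6.1]
finger_gap: 0.386
grasp_force: 24.5
```

Call:
apply_moves([
  [[0,0,-3,0],[0,0,-5.2,0],[0,0,-5.2,0],[0,0,-5,0],[-1.3,3.4,0,0],[-1.5,4.1,0,0],[-1.5,4.1,0,0],[-1.5,4.1,0,0],[-1.5,4.1,0,0],[-1.5,4.1,0,0],[-1.26,3.67,0,0],[0,0,0,6]],
])

```text
time: 6.25
ee_pos: [557.5, 21.6, 195.2]
tcp_rot: [0.0, 0.096, 0.995, 0.0]
contact_force: [-0.3, -0.5, 0.2]
finger_gap: 0.386
grasp_force: 25.2
```

Call:
apply_moves([
  [[0,0,0,0],[0,0,0,0],[0,0,0,0]],
])

```text
time: 6.62
ee_pos: [556.7, 18.6, 195.3]
tcp_rot: [0.0, 0.096, 0.995, -0.0]
contact_force: [0.8, 0.4, -0.4]
finger_gap: 0.39
grasp_force: 25.2
```

```bash
python3 - <<'E'
from h import *
P=pose(); c=read_camera("wrist"); np.save("w3.npy",np.array([c,P],dtype=object),allow_pickle=True); print(P[0],state()["time"])
S=read_camera("side"); np.save("s3.npy",S,allow_pickle=True); T=read_camera("top")
a=cv2.resize(c["pixels"][140:240,190:315],None,fx=3.2,fy=3.2,interpolation=2)
f=lambda i,p:cv2.resize(i["pixels"][p[1]-50:p[1]+50,p[0]-60:p[0]+65],None,fx=3.2,fy=3.2,interpolation=2)
ps=tuple(map(int,proj(S,(557,18,180)))); pt=tuple(map(int,proj(T,(557,18,180)))); print(ps,pt, proj(S,(557.3,18.7,168.9)),proj(c,(557.3,18.7,168.9),P))
cv2.imwrite("pics/h3.png",np.hstack([a,f(S,ps)])[:,:,::-1])
E
```

```text
[556.73027931  18.57172342 195.33365072] 6.675
(255, 161) (250, 179) (np.float64(255.56577881887912), np.float64(165.19688532908037)) (np.float64(252.66743739098), np.float64(233.03211356831667))
```

View pics/h3.png

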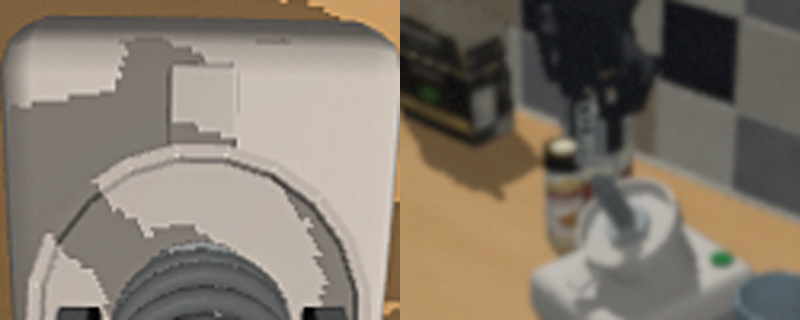

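Wrist and side views: the spring hangs upright and its foot is just above the tip (side crop: foot ~(590,163), tip ~(602,180)). I'll lower it over the tip, watching the force.

Call:
apply_moves([
  [[0,0,0.8,0],[0,0,0.6,0],[0,0,0.4,0],[0,0,0.4,0],[0,0,0,0],[0,0,0,0]],
])

```text
time: 7.52
ee_pos: [558.7, 18.7, 174.1]
tcp_rot: [0.002, 0.096, 0.995, -0.0]
contact_force: [4.7, -1.5, 3.1]
finger_gap: 0.389
grasp_force: 25.4
```

```bash
python3 - <<'E'
from h import *
P=pose(); c=read_camera("wrist"); print(P[0],state()["time"],state()["contact_force"],state()["ft_torque"])
S=read_camera("side")
a=cv2.resize(c["pixels"][170:270,190:315],None,fx=3.2,fy=3.2,interpolation=2)
f=lambda i,p:cv2.resize(i["pixels"][p[1]-25:p[1]+25,p[0]-30:p[0]+32],None,fx=6.4,fy=6.4,interpolation=2)
b=cv2.resize(f(S,(255,161)),(400,320))
cv2.imwrite("pics/h4.png",np.hstack([a,b])[:,:,::-1])
E
```

```text
[558.71450755  18.67546323 174.12777493] 7.575 [ 5.40012483 -0.95054529  3.31910516] [-0.45866003 -1.22656132  0.04944497]
```

View pics/h4.png

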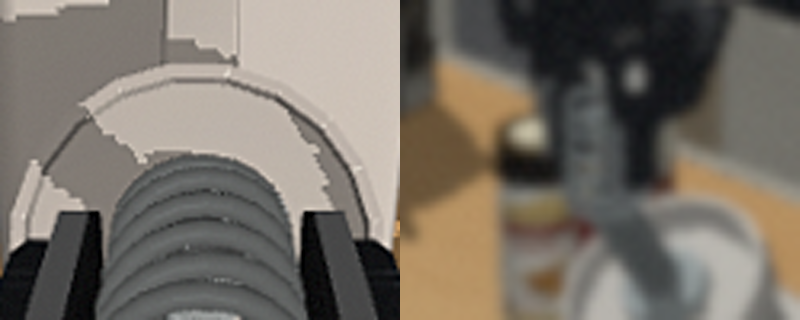

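The spring foot has swallowed the tip (side crop: foot at (600,205), spindle continuing below it). Next I tilt the spring by pulling towards the robot while lowering.

Call:
apply_moves([
  [[0.3,0,0.1,0],[0.3,0,0.1,0],[0.3,0,0.15,0],[0.3,0,0.15,0],[0.2,0,0.2,0],[0,0,0,0],[0,0,0,0]],
])

```text
time: 8.5
ee_pos: [545.7, 21.2, 167.8]
tcp_rot: [0.003, 0.096, 0.995, -0.0]
contact_force: [4.8, -0.9, 4.3]
finger_gap: 0.392
grasp_force: 25.5
```

```bash
python3 - <<'E'
from h import *
P=pose(); c=read_camera("wrist"); print(P[0],state()["time"],state()["contact_force"],state()["ft_torque"])
S=read_camera("side")
a=cv2.resize(c["pixels"][170:270,190:315],None,fx=3.2,fy=3.2,interpolation=2)
b=cv2.resize(S["pixels"][136:186,225:287],(400,320),interpolation=2)
cv2.imwrite("pics/h5.png",np.hstack([a,b])[:,:,::-1])
E
```

```text
[545.70169834  21.22297235 167.76998974] 8.55 [ 5.80909854 -2.84058238  4.71092831] [-0.45294017 -1.33422468 -0.03145222]
```

View pics/h5.png

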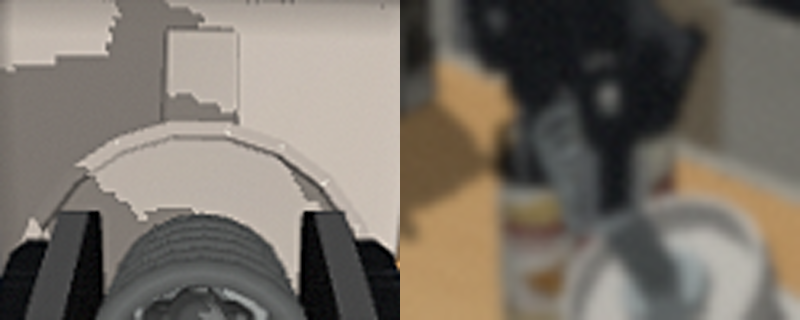

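The spring now leans with the spindle and the tip shows inside its top ring (wrist crop (205,300)). Now down along the axis in small steps.

Call:
apply_moves([
  [[-0.2,0,0.35,0],[-0.2,0,0.35,0],[-0.2,0,0.35,0],[-0.2,0,0.35,0],[0,0,0,0]],
])

```text
time: 9.22
ee_pos: [553.7, 19.4, 153.2]
tcp_rot: [0.003, 0.097, 0.995, -0.001]
contact_force: [7.7, -2.3, 0.1]
finger_gap: 0.39
grasp_force: 25.0
```

```bash
python3 -c "
from h import *
s=state();print(s['ee_pos'],s['contact_force'],s['ft_torque'],s['grasp_force'])"
```

```text
[553.74030398  19.38053031 153.20905666] [ 7.72750708 -2.28326253  0.07549138] [-0.61764544 -1.68001266 -0.01681575] 24.968467578291893
```

Call:
apply_moves([
  [[-0.25,0,0.35,0],[-0.25,0,0.35,0],[-0.2,0,0.35,0],[-0.2,0,0.35,0],[-0.2,0,0.35,0],[0,0,0,0]],
])

```text
time: 9.98
ee_pos: [563.5, 17.5, 135.2]
tcp_rot: [0.002, 0.097, 0.995, -0.0]
contact_force: [6.2, -2.4, -0.6]
finger_gap: 0.388
grasp_force: 25.2
```

Call:
apply_moves([
  [[-0.2,0,0.35,0],[-0.2,0,0.35,0],[-0.2,0,0.35,0],[-0.2,0,0.35,0],[0,0,0,0],[0,0,0,0]],
])

```text
time: 10.72
ee_pos: [569.9, 16.3, 120.6]
tcp_rot: [0.0, 0.096, 0.995, -0.0]
contact_force: [3.6, -2.0, -1.2]
finger_gap: 0.383
grasp_force: 25.1
```

Call:
apply_moves([
  [[-0.12,0,0.2,0],[-0.12,0,0.2,0],[0,0,0,0],[0,0,0,0]],
])

```text
time: 11.22
ee_pos: [572.0, 16.1, 117.0]
tcp_rot: [0.0, 0.096, 0.995, -0.0]
contact_force: [1.1, -2.4, 3.2]
finger_gap: 0.387
grasp_force: 25.5
```

Call:
apply_moves([
  [[-0.1,0,0.17,0],[-0.1,0,0.17,0],[0,0,0,0],[0,0,0,0]],
])

```text
time: 11.72
ee_pos: [571.2, 16.3, 114.0]
tcp_rot: [-0.002, 0.096, 0.995, 0.0]
contact_force: [-7.3, 0.0, 14.9]
finger_gap: 0.389
grasp_force: 26.4
```

Call:
apply_moves([
  [[-0.08,0,0.14,3],[0,0,0,-3],[0,0,0,0],[0,0,0,0]],
])

```text
time: 12.22
ee_pos: [571.8, 16.4, 113.1]
tcp_rot: [-0.002, 0.096, 0.995, 0.0]
contact_force: [-8.5, 0.7, 18.2]
finger_gap: 0.388
grasp_force: 25.5
```

The stop is at the expected height with about 20 N along the axis, so the spring is home. Release, rise, and go over the reamer.

Call:
apply_moves([
  [[0,0,-0.1,0],[0,0,0,0],[0,0,0,0],[0,0,0,0],[0,0,0,0],[0,0,-2,0],[0,0,-4,0],[0,0,-4.5,0],[0,0,-4.5,0]],
], claw=0)

```text
time: 13.35
ee_pos: [574.5, 15.6, 264.3]
tcp_rot: [-0.0, 0.096, 0.995, 0.0]
contact_force: [1.0, -1.0, -0.4]
finger_gap: 1.0
grasp_force: 0.0
```

```bash
python3 - <<'E'
from h import *
P=pose(); c=read_camera("wrist"); np.save("w6.npy",np.array([c,P],dtype=object),allow_pickle=True); print(P[0],state()["time"],state()["contact_force"])
s=np.array([591.3,11.7,110]); a=np.array([-.4969,.1022,.8617])
print([np.round(proj(c,s+k*a,P),1) for k in(0,48,68)])
E
```

```text
[574.5152333   15.63638769 264.28237434] 13.4 [2.0073028  0.04851846 4.79152662]
[array([251.6, 194.5]), array([251.8, 183.1]), array([251.9, 177.1])]
```

Call:
apply_moves([
  [[3,3.4,0,0],[3.2,3.5,1.2,0],[3.2,3.5,1.5,0],[3.2,3.5,2,0],[3.2,3.5,2,0],[3.4,3.7,1.8,0],[0,0,0,0],[0,0,0,0]],
])

```text
time: 14.4
ee_pos: [427.1, 259.4, 178.2]
tcp_rot: [0.0, 0.096, 0.995, -0.0]
contact_force: [0.0, -0.6, -0.6]
finger_gap: 0.998
grasp_force: 0.0
```

```bash
python3 - <<'E'
from h import *
P=pose(); c=read_camera("wrist"); np.save("w7.npy",np.array([c,P],dtype=object),allow_pickle=True); print(P[0],state()["time"])
h=cv2.cvtColor(c["pixels"],cv2.COLOR_RGB2HSV); m=cv2.inRange(h,(2,170,60),(14,255,255))
n,l,st,ce=cv2.connectedComponentsWithStats(m)
for i in range(1,n):
    if st[i][4]>100: print(st[i],ce[i],onz(ray(c,*ce[i],P),31))
k=1+np.argmax(st[1:,4]); x,y,w,hh=st[k][:4]; mm=(l==k)
for v in range(y,y+hh,4):
    u=np.where(mm[v])[0]; print(v,u.min(),u.max())
E
```

```text
[427.13385729 259.41493907 178.1804754 ] 14.45
[ 232  147   50   53 1971] [256.54490107 171.77118214] [419.14662503 265.38955263  31.        ]
[  0 354  15  27 284] [  5.77112676 367.73591549] [ 750.80108369 -388.35771108   31.        ]
147 250 262
151 242 271
155 238 275
159 235 277
163 234 280
167 233 280
171 232 281
175 233 280
179 234 279
183 236 277
187 240 274
191 242 272
195 244 268
199 257 259
```

```bash
python3 - <<'E'
from h import *
c,P=np.load("w7.npy",allow_pickle=True)
f=lambda u,v,z:onz(ray(c,u,v,P),z)
l=f(231.5,171.5,3);r=f(281.5,171.5,3); print("flange w",np.linalg.norm(l-r),(l+r)/2)
e=f(256.5,146.8,2); print("from far edge",e-27*P[1][:,0]); 
S=np.load("side.npy",allow_pickle=True).item();c1,P1=np.load("w1.npy",allow_pickle=True)
# dome apex two places: w1 apex approx (639,22)/1.5625 ; w7 bottom
h=cv2.cvtColor(c["pixels"],cv2.COLOR_RGB2HSV)
print(meet(ray(c,256.5,171.8,P),ray(S,164,200)), meet(ray(c,256.5,192,P),ray(S,162.5,188.5)))
C=(l+r)/2; print(proj(c,(C[0],C[1],62),P),proj(S,(C[0],C[1],62)), proj(S,(C[0],C[1],0)))
# spring ring check in w6 : profile down the axis column
c,P=np.load("w6.npy",allow_pickle=True)
g=cv2.cvtColor(c["pixels"],cv2.COLOR_RGB2GRAY); print(g[160:215,252].tolist())
s=np.array([591.3,11.7,110]); a=np.array([-.4969,.1022,.8617]); x=np.array([-.8617*.98,.8617*.19,-.507])
for k in(46.5,0): print(k,[np.round(proj(c,s+k*a+q*x,P)[1],1) for q in(-16.5,-12.5,12.5,16.5)])
p=np.cross(a,x); print([np.round(proj(c,s+46.5*a+q*p,P)[0],1) for q in(-16.5,-12.5,12.5,16.5)], g[184,225:280].tolist())
E
```

```text
flange w 55.043201533905744 [425.67125227 264.54492501   3.        ]
from far edge [425.40684472 264.46647381   2.01914503]
(array([423.77004558, 264.45839413,  15.98536559]), [np.float64(0.9657902809364363), np.float64(0.9657902809363897)]) (array([428.86598738, 263.6745493 ,  57.15786418]), [np.float64(2.9207058868571845), np.float64(2.920705886857268)])
(np.float64(257.4663657503714), np.float64(187.00610290315402)) (np.float64(162.11235959559195), np.float64(186.98605104248932)) (np.float64(164.88393192101665), np.float64(204.18218166526435))
[163, 163, 166, 158, 136, 124, 139, 148, 125, 94, 70, 63, 74, 84, 99, 103, 106, 105, 107, 109, 111, 108, 105, 109, 114, 116, 116, 113, 109, 108, 109, 112, 107, 101, 89, 88, 107, 120, 133, 133, 130, 125, 126, 121, 126, 122, 116, 124, 128, 134, 143, 140, 134, 144, 153]
46.5 [np.float64(201.6), np.float64(197.2), np.float64(170.2), np.float64(166.1)]
0 [np.float64(210.0), np.float64(206.3), np.float64(183.0), np.float64(179.4)]
[np.float64(270.1), np.float64(265.6), np.float64(237.8), np.float64(233.4)] [112, 110, 113, 112, 114, 111, 112, 113, 115, 98, 77, 123, 118, 94, 84, 46, 57, 59, 54, 60, 50, 42, 53, 69, 74, 83, 101, 114, 120, 104, 103, 98, 93, 85, 86, 83, 79, 83, 94, 94, 88, 77, 67, 102, 144, 155, 149, 159, 166, 164, 166, 163, 165, 166, 165]
```

Call:
apply_moves([
  [[0.25,0.47,2,0],[0,0,4,0],[0,0,4,0],[0,0,4,0],[0,0,2,0],[0,0,0.6,0],[0,0,0,0]],
])

```text
time: 15.32
ee_pos: [426.2, 264.1, 12.4]
tcp_rot: [0.0, 0.097, 0.995, 0.0]
contact_force: [-0.3, 0.2, -0.8]
finger_gap: 0.999
grasp_force: 0.0
```

Call:
apply_moves([
  [[0,0,0,0],[0,0,0,0],[0,0,0,0],[0,0,0,0],[0,0,0,0]],
], claw=255, squeeze=22)

```text
time: 15.95
ee_pos: [425.8, 264.9, 12.9]
tcp_rot: [0.001, 0.096, 0.995, 0.0]
contact_force: [-0.6, -0.9, 4.5]
finger_gap: 0.47
grasp_force: 21.7
```

Call:
apply_moves([
  [[0,0,-3.4,0],[0,0,-5,0],[0,0,-5,0],[0,0,-5,0],[-2.8,-3.4,0,0],[-3,-3.7,0,0],[-3,-3.7,0,0],[-3,-3.7,0,0],[-3,-3.7,0,0],[-2.8,-3.46,0,0],[0,0,0,0],[0,0,0,0]],
])

```text
time: 17.45
ee_pos: [555.7, 18.7, 195.8]
tcp_rot: [-0.001, 0.096, 0.995, 0.0]
contact_force: [-0.7, 0.2, -0.4]
finger_gap: 0.468
grasp_force: 22.8
```

Call:
apply_moves([
  [[0,0,0.5,0],[0,0,0.5,0],[0,0,0.5,0],[0,0,0.4,0],[0,0,0,0],[0,0,0,0]],
])

```text
time: 18.2
ee_pos: [556.7, 18.2, 177.2]
tcp_rot: [0.0, 0.096, 0.995, 0.0]
contact_force: [0.7, -0.7, -0.4]
finger_gap: 0.465
grasp_force: 22.8
```

Call:
apply_moves([
  [[0.2,0,0.2,0],[0.25,0,0.15,0],[0.25,0,0.15,0],[0.25,0,0.2,0],[0.25,0,0.2,0],[0,0,0,0],[0,0,0,0]],
])

```text
time: 19.08
ee_pos: [544.3, 20.6, 168.0]
tcp_rot: [-0.0, 0.096, 0.995, 0.0]
contact_force: [1.7, -1.8, 3.1]
finger_gap: 0.463
grasp_force: 21.8
```

Call:
apply_moves([
  [[-0.15,0,0.25,0],[-0.15,0,0.25,0],[-0.1,0,0.17,0],[0,0,0,0],[0,0,0,0]],
])

```text
time: 19.7
ee_pos: [548.9, 19.9, 161.1]
tcp_rot: [0.0, 0.096, 0.995, 0.0]
contact_force: [4.3, -1.2, -0.0]
finger_gap: 0.467
grasp_force: 22.1
```

Call:
apply_moves([
  [[-0.1,0,0.17,0],[0,0,0,0],[0,0,0,0]],
])

```text
time: 20.08
ee_pos: [549.7, 19.5, 159.6]
tcp_rot: [0.0, 0.096, 0.995, -0.0]
contact_force: [4.3, -1.3, 2.2]
finger_gap: 0.464
grasp_force: 22.3
```

Call:
apply_moves([
  [[-0.1,0,0.17,0],[0,0,0,0],[0,0,0,0]],
])

```text
time: 20.45
ee_pos: [550.5, 19.4, 159.3]
tcp_rot: [0.0, 0.096, 0.995, -0.0]
contact_force: [0.5, -0.3, 11.5]
finger_gap: 0.465
grasp_force: 22.9
```

Call:
apply_moves([
  [[-0.1,0,0.17,0],[0,0,0,0],[0,0,0,0]],
])

```text
time: 20.82
ee_pos: [551.3, 19.6, 158.7]
tcp_rot: [0.001, 0.096, 0.995, 0.0]
contact_force: [-3.5, 0.1, 19.9]
finger_gap: 0.468
grasp_force: 22.9
```

Contact came at the expected height and is rising with foot flat. Relieve, release, rise, and look.

Call:
apply_moves([
  [[0,0,-0.15,0],[0,0,0,0]],
])

```text
time: 21.08
ee_pos: [551.0, 19.6, 158.8]
tcp_rot: [-0.0, 0.096, 0.995, 0.0]
contact_force: [-0.3, 0.6, 11.6]
finger_gap: 0.463
grasp_force: 22.1
```

Call:
apply_moves([
  [[0,0,0,0],[0,0,0,0],[0,0,0,0],[0,0,0,0],[0,0,0,0],[0,0,-2,0],[0,0,-4,0],[0,0,-5,0],[0,0,-5,0],[5,0,-2,0],[5,0,0,0],[5,0,0,0]],
], claw=0)

```text
time: 22.58
ee_pos: [402.9, 48.2, 337.9]
tcp_rot: [0.0, 0.096, 0.995, 0.0]
contact_force: [-0.7, 0.5, 0.9]
finger_gap: 0.999
grasp_force: 0.0
```

```bash
python3 - <<'E'
from h import *
P=pose(); c=read_camera("wrist"); S=read_camera("side"); T=read_camera("top"); print(P[0],state()["time"],state()["contact_force"])
s=np.array([591.3,11.7,110]); a=np.array([-.4969,.1022,.8617])
for n,i in(("S",S),("T",T)):
    h=cv2.cvtColor(i["pixels"],cv2.COLOR_RGB2HSV); m=cv2.inRange(h,(2,170,60),(14,255,255)); m[:, 340:]=0
    k,l,st,ce=cv2.connectedComponentsWithStats(m); print(n,[(st[j].tolist(),ce[j].round(1)) for j in range(1,k) if st[j][4]>40],np.round([proj(i,s+q*a) for q in(48,79,110)],1))
a1=cv2.resize(S["pixels"][130:230,210:320],(440,400),interpolation=2); u,v=map(int,proj(T,s+60*a)); b=cv2.resize(T["pixels"][v-50:v+50,u-45:u+45],(360,400),interpolation=2)
cv2.imwrite("pics/h9.png",np.hstack([a1,b])[:,:,::-1])
E
```

```text
[402.94355034  48.2129828  337.94018118] 22.725 [0.27395234 0.27600178 1.03520768]
S [([244, 155, 23, 23, 340], array([255. , 166.3]))] [[258.6 169.6]
 [253.9 162.8]
 [249.1 155.7]]
T [([242, 169, 20, 23, 345], array([251.3, 179.1]))] [[251.4 176.6]
 [250.  181.9]
 [248.6 187.4]]
```

View pics/h9.png

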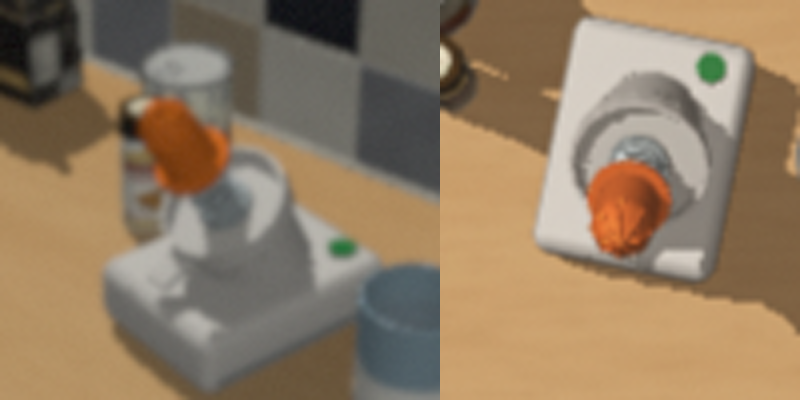

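Both views show the cone leaning along the spindle with its flange on the spring (side crop flange (195,160), dome (160,115)), which matches the predicted axis points. The mug, jar and tin are untouched.

```bash
python3 -c "
from plant import *
print(job_done())"
```

```text
the job is handed in; nothing more can be done
None
```

I handed the job in at about 22.7 s: the small spring sits home on the spindle seat and the orange reamer rests on it. The mug, jar and tin were never touched, the robot is clear, and no verdict came back.

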